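# Lock a filter cover on its bayonet and slide the guard shut

## Task

The filter in the bench filter unit has just been changed: press its round cover down against the spring, turn it clockwise about a quarter turn and let it spring up into its notch so that it is locked. Then push the clear sliding guard right across over the cover until its latch clicks behind it. Leave the other things on the table where they are.

Things in the scene. Friction and masses are not known exactly. Their poses are not given: they have to be found in the camera images.
- filter_unit: White bench filter unit, 152 x 300 mm and 75 mm high to its deck, heavy, fixed to the table. Origin: centre of its underside, on the table. In its own axes (x across its 152 mm depth, pointing away from the robot, y along its 300 mm length, z up): the round filter cover stands on the -y half, its axis at (0, -75 mm); the clear guard is parked over the +y half and slides toward -y.
- cover_centre (a point): Centre of the flat upper face of the grey round filter cover (110 mm diameter, 12 mm thick), on its axis. It starts 131 mm above the table and is 123 mm above it when locked. The face is free for a fingertip all round except for the one rib and a hub 20 mm across and 2 mm high.
- cover_rib (a point): Foot of the cover's single radial thumb rib, at the level of the face and 35 mm from the axis. The rib is 12 mm thick, 16 mm high and runs from 9 to 51 mm from the axis. It starts pointing to the unit's (-x, -y) corner, and swings clockwise as seen from above. Pressing shut fingertips on the face just behind the rib (on its anticlockwise side) and sweeping them round the axis both presses and turns the cover.
- filter_cover (a joint): Turn of the cover, rad, clockwise from above: about 0 at the start, stop at 1.40 (80 degrees). It turns only while the cover is pressed in at least 12.5 mm; then it takes well under 0.3 N m.
- cover_press (a joint): How far the cover is pressed in (down), m: 0 standing proud, 0.015 against the stop. The spring needs about 4.5 N to start and 12 N at the stop, and pushes the cover back up when it is let go. Let go at the end of the turn, it rises to 0.008, where its lugs are caught in their notches: locked (the turn then stays at 1.33 to 1.40). Let go earlier, it stays pressed in at 0.0125 or comes up to 0: not locked.
- guard (a joint): Travel of the guard, m: from 0 (fully open) to 0.150 (stop) toward the unit's -y. It needs about 2 N, and about 6 N over the last 20 mm where it pushes the latch down; past 0.147 the latch catches it. It runs into the rib of a cover that is not pressed in.
- guard_bar (a point): Centre of the top of the guard's black upright push bar (80 mm along the unit's x, 12 mm thick along y, 22 mm high, top 172 mm above the table). The bar stands on the flat top of the guard (150 mm above the table, underside 142 mm), 20 mm in from its trailing (+y) edge: push on its +y face. The guard is a clear hood 136 mm wide and 130 mm long with aluminium edges, open at both ends.
- guard_latch (a joint): The sprung steel latch wedge on the deck beside the guard's robot-side rail, m: 0 risen, grows as it is pushed down (about 0.005 as the guard passes); back near 0 when it has caught the guard.
- spray_bottle: Bystander: slim spray bottle 120 mm high, standing. Origin under its centre.
- diluent_1: Bystander: small bottle with a blue cap, 33 mm across, 58 mm high, standing. Origin under its centre.
- diluent_2: Bystander: another small bottle with a blue cap, 33 mm across, 58 mm high, standing. Origin under its centre.
- vial_box: Bystander: low open box of vials, 57 x 133 x 48 mm. Origin under its centre.
- sachets: Bystander: flat stack of sachets, 55 x 66 x 13 mm. Origin under its centre.
- forceps: Bystander: steel forceps 131 mm long, 9 mm high, lying. Origin under their centre.

How it is judged:
By the outcome, as a careful person would: the job done as asked, in the order asked, and still so for the second after the job is handed in, with the robot touching nothing.
It also fails if it takes over 54 s, if anything falls off the work surface, if the arm or the gripper's body presses on something with over 40 N, if the wrist force passes 120 N, or if a joint passes its speed limit or range.

## Robot

A 7-joint arm with a two-finger parallel gripper is mounted at the origin on a cart in front of the work surface, level with it; the furniture and walls round the work are solid. World frame = base frame: x ahead of the robot, y to its left, z up, the work surface at z = 0. Lengths are in mm, angles in rad, forces in N, time in s.
With the tool pointing down it reaches from about 425 to 1025 mm from the base axis. Payload 9.4 kg.
Tool frame: the origin (TCP) lies on the centre line of the jaws, within the pads' length; the fingertips stand 8 mm ahead of it and the grasp point (between the pads) lies 11 mm behind it (arm.nose_length is the distance from the TCP to the fingertips, in mm); z points along the fingers, y is the line along which they close (so a half turn about z gives the same grasp; the last joint's range is limited). The gripper opens to 85 mm and grips with 20 to 120 N. Pads are 22 mm wide; open, the fingers measure 114 mm over their backs; the gripper's body (76 mm by 85 mm) begins 54 mm behind the grasp point. The pads swing forward as they close: fully open they stand 13 mm farther back than shut.
Start: joints at [1.074, 0.599, -0.003, 1.599, 0.002, 0.943, -0.08], TCP at [295.485, -662.052, 239.275] pointing down, gripper open.
Joint ranges: [-2.57, 2.57], [-0.35, 1.97], [-1.29, 1.29], [0.11, 2.56], [-1.05, 4.19], [0.11, 1.86], [-2.63, 2.63]. Speed limits (rad/s): [2.22, 2.22, 3.01, 3.01, 3.14, 3.14, 3.14].

## Interface

Orientations are given as [roll, pitch, yaw] about the fixed x, y, z axes, in that order (R = Rz(yaw) Ry(pitch) Rx(roll)).
In Python, from rig import readout, get_image, finish_job, arm gives the robot as it stands.
- The arm moves only by the shell command python3 -m handwheel 'ROWS' [FORCE]. ROWS is a JSON object of lists of equal length, an entry for each row: "delta_pos": the shift along the tool's x, y, z each as a share of 0.04 m, from -1 to 1, a list of three; "twist": the turn, a rotation vector about the tool's x, y, z each as a share of 4 degrees, from -1 to 1, a list of three; "jaw": the opening, from -1 (shut) to 1 (fully open). A call has 1 to 8 rows; each row shifts and turns the commanded pose from where the row before left it, along the tool's axes as they then stand; what a row does not reach is not made up. A row lasts 1/12 s, in which the tool goes at most 41.7 mm and 7.16 degrees, less where a joint would pass 70% of its speed; a pose out of reach is approached as far as the arm can. A call with a number of a shift or a turn outside -1 to 1 is refused whole. A call with a gripper value outside its range is refused whole. The fingers move at their own pace and stop on an object; FORCE is the grip in N (left out, the last holds). Time passes only in rows, so rows that do not move let the fingers close. It gives the time, the measured TCP pose, the force, the opening and the grip force at its end, in the units of the state.
- readout.observe(): the state, without advancing time (a new reading comes with each control period).
- get_image(name): name is "side" or "top" or "wrist"; returns a dict with "img" (400x640x3 uint8, red, green, blue), "K" (3x3 intrinsics, pixels), "R" (3x3) and "t" (3): a world point X has camera coordinates R X + t. Camera axes: x right, y down, z forward; pixel columns grow to the right and rows downward; lengths in mm; the calibration is good to about 2 mm. A picture is of the moment at which its call begins. There is no depth.
- finish_job(): hands the job in; it is judged then, once.
The state is a dict: "t": time; "joint_pos": joint angles; "joint_vel": joint speeds; "tau": joint torques, N m; "position": TCP position; "orientation": TCP orientation; "force": force on the tool from outside, world axes, zero at the start; "ft_torque": the same for the moment, N m; "grip_width": opening from 0.0 (shut) to 1.0 (fully open); "grasp_force": force on a finger pad.
Only numpy, scipy, OpenCV 4.12 (cv2) and the standard library are available. Lean on these libraries where they do the work, as an engineer would, in place of code of your own. Each camera call takes 0.05 s, during which the arm holds its last target. There are 200 camera calls.

## Working session

There is one attempt and no reset: what is moved stays moved. The work goes in short steps, Python scripts to look and compute and a shell command to move; the robot and the scene stay as the last step left them, time stands still between calls to the robot, and variables do not carry over. Pictures are saved under pics/ and viewed, at most 10 in all, crops included, and the job is handed in when it is done.

```bash
ls; mkdir -p pics; cat > h.py <<'E'
import numpy as np, cv2
from rig import readout, get_image, arm
def snap(name,fn):
    d=get_image(name); cv2.imwrite('pics/'+fn,cv2.cvtColor(d['img'],cv2.COLOR_RGB2BGR)); np.savez('pics/'+fn[:-4]+'.npz',**d); return d
def ray(d,uv):
    R=np.array(d['R']);t=np.array(d['t']);K=np.array(d['K'])
    o=-R.T@t; v=R.T@np.linalg.inv(K)@np.array([uv[0],uv[1],1.]); return o,v/np.linalg.norm(v)
def plane(d,uv,z):
    o,v=ray(d,uv); return o+v*(z-o[2])/v[2]
def tri(d1,u1,d2,u2):
    o1,v1=ray(d1,u1);o2,v2=ray(d2,u2)
    s=np.linalg.lstsq(np.c_[v1,-v2],o2-o1,rcond=None)[0]
    a=o1+v1*s[0];b=o2+v2*s[1]; return (a+b)/2,np.linalg.norm(a-b)
def proj(d,X):
    p=np.array(d['K'])@(np.array(d['R'])@np.array(X,float)+np.array(d['t'])); return p[:2]/p[2]
E
python3 - <<'E'
from h import *
a=snap('top','top0.png');b=snap('side','side0.png');
for d in(a,b): print((-d['R'].T@d['t']).round(), d['K'][0,0], d['R'][2].round(2))
s=readout.observe(); print(s['t'],s['position'],s['orientation'],s['grip_width'],s['force'])
E
```

```text
pics
[ 369.   32. 1039.] 431.1124570747324 [ 0.22  0.01 -0.98]
[497. 714. 704.] 367.8307228005157 [ 0.1  -0.76 -0.64]
0.1 [ 295.30414955 -661.68125373  238.48054265] [-3.14017489e+00  1.20125490e-04  4.19820834e-01] 0.9994316846909053 [-0.12145609  1.11364066 -0.40209931]
```

View pics/top0.png

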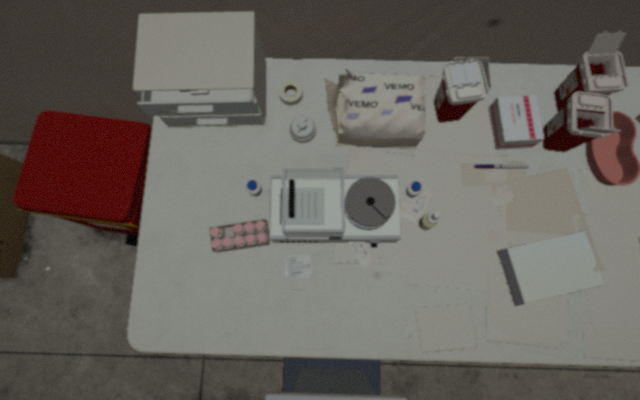

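View pics/side0.png

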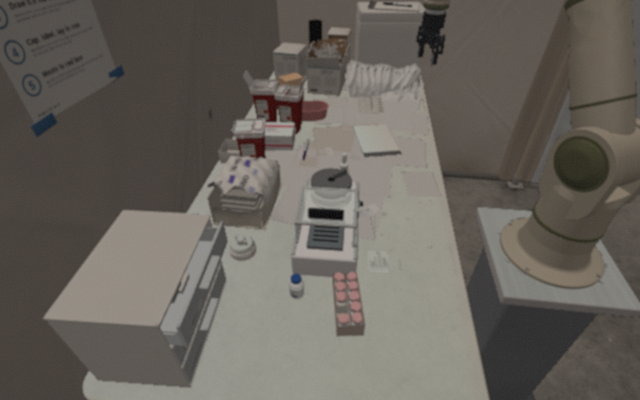

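The top view shows the unit at columns 272–400, rows 170–242. The cover is at about (371,203), its rib points lower-right, and the guard bar is at about (292,198). In the side view the cover is at about (331,181) and the bar at about (326,214). Next I segment these.

```bash
python3 - <<'E'
from h import *
T=dict(np.load('pics/top0.npz'));S=dict(np.load('pics/side0.npz'))
def blobs(d,box,lo,hi,mn):
    x0,y0,x1,y1=box; g=cv2.cvtColor(d['img'],cv2.COLOR_RGB2GRAY)[y0:y1,x0:x1]
    m=((g>=lo)&(g<=hi)).astype(np.uint8); c,_=cv2.findContours(m,cv2.RETR_EXTERNAL,cv2.CHAIN_APPROX_NONE)
    for k in c:
        if cv2.contourArea(k)>mn:
            k=k+[x0,y0]; r=cv2.minAreaRect(k); e=cv2.fitEllipse(k) if len(k)>5 else None
            print(cv2.contourArea(k),'rect',np.round(r[0],1),np.round(r[1],1),round(r[2]),'ell',np.round(e[0],1),np.round(e[1],1))
print('top cover');blobs(T,(335,165,405,240),0,120,200)
print('top bar');blobs(T,(275,170,310,230),0,50,40)
print('side cover');blobs(S,(300,160,365,200),0,125,100)
print('side bar');blobs(S,(300,200,350,225),0,60,40)
a=cv2.resize(T['img'][160:250,260:410],None,fx=5,fy=5,interpolation=3)[:,:,::-1]
cv2.imwrite('pics/tc.png',a[:, :])
b=cv2.resize(S['img'][140:280,285:375],None,fx=4,fy=4,interpolation=3)[:,:,::-1]
cv2.imwrite('pics/sc.png',b)
E
```

```text
top cover
2105.5 rect [368.8 202.3] [50.9 53. ] 45 ell [368.9 202.6] [50.  53.9]
top bar
119.0 rect [291. 198.] [36.  4.] 90 ell [291.2 203. ] [ 4.  48.8]
side cover
761.0 rect [331. 178.] [24. 42.] 90 ell [332.8 178.6] [23.4 46.6]
side bar
263.0 rect [325.5 213.7] [33.4  9. ] 3 ell [325.4 213.6] [ 9. 43.]
```

View pics/tc.png

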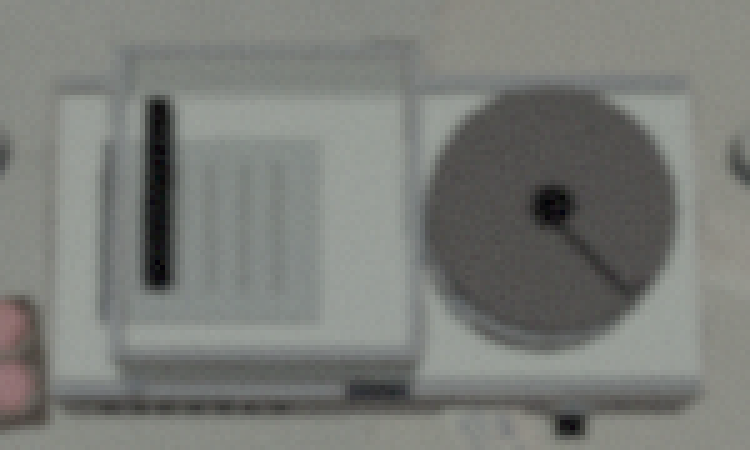

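View pics/sc.png

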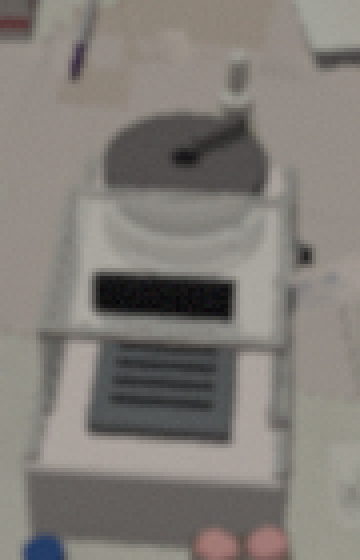

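The crops show the hub at top (370.3,201.1) and side (331,179.2). The rib tip is at top (386.3,218.5) and side (346.2,172), and the bar runs along top column 291.5, rows 179.5–218.

```bash
python3 - <<'E'
from h import *
T=dict(np.load('pics/top0.npz'));S=dict(np.load('pics/side0.npz'))
t=lambda x,y:(x/5+260-.4,y/5+160-.4)
s=lambda x,y:(x/4+285-.4,y/4+140-.4)
def P(n,*a): print(n,*[np.round(x,1) for x in a])
P('hub',*tri(T,t(552,206),S,s(184,157)), plane(T,t(552,206),133), plane(S,s(184,157),133))
P('facecentre',plane(T,t(551,209),131))
P('rib tip',*tri(T,t(632,293),S,s(245,128)),plane(T,t(632,293),147))
P('bar far/near ends top', plane(T,t(160,98),172),plane(T,t(158,290),172))
P('bar side top edge ends', plane(S,s(95,272),172),plane(S,s(235,280),172))
P('tri bar -x end',*tri(T,t(158,290),S,s(235,281)))
P('tri bar +x end',*tri(T,t(160,98),S,s(94,274)))
P('deck corners',*[plane(T,t(x,y),75) for x,y in((57,82),(690,82),(58,385),(700,385))])
P('guard top corners',*[plane(T,t(x,y),150) for x,y in((120,48),(413,45),(118,355),(413,352))])
g=cv2.cvtColor(T['img'],cv2.COLOR_RGB2HSV)
for n,d,box in(('top',T,(230,160,450,240)),('side',S,(250,260,330,300))):
    x0,y0,x1,y1=box;h=cv2.cvtColor(d['img'],cv2.COLOR_RGB2HSV)[y0:y1,x0:x1]
    m=cv2.inRange(h,(100,120,30),(125,255,255)); k=cv2.connectedComponentsWithStats(m)
    for st,c in zip(k[2][1:],k[3][1:]):
        if st[4]>15: P(n+' blue cap',c+[x0,y0],plane(d,c+[x0,y0],58))
P('spray base guess',plane(T,(428,222),60),plane(T,(432,215),120),plane(S,s(237,60),120))
E
```

```text
hub [571.8 -59.1 132.5] 1.9 [570.7 -59.  133. ] [572.7 -58.7 133. ]
facecentre [569.9 -58.7 131. ]
rib tip [534.4 -93.1 135. ] 2.2 [531.1 -91.3 147. ]
bar far/near ends top [603.6 108.5 172. ] [522.5 105.6 172. ]
bar side top edge ends [604.9 106.8 172. ] [527.5 103.9 172. ]
tri bar -x end [525.  105.4 172. ] 5.0
tri bar +x end [604.5 108.5 171.7] 1.5
deck corners [636.2 165.1  75. ] [ 644.4 -128.5   75. ] [495.1 156.9  75. ] [ 503.1 -131.7   75. ]
guard top corners [631.3 128.6 150. ] [636.1   2.8 150. ] [498.5 122.9 150. ] [5.031e+02 3.000e-01 1.500e+02]
top blue cap [251.7 184.6] [618.7 211.7  58. ]
top blue cap [415.7 186. ] [ 626.1 -173.7   58. ]
side blue cap [295.6 278.3] [619.4 214.7  58. ]
spray base guess [ 540.7 -199.9   60. ] [ 545.8 -194.7  120. ] [ 548.8 -199.8  120. ]
```

The measurements agree with the text. The cover axis is at about (571,-59), with hub z 132.5 against 133. The bar top is at z 172, the unit yaw is about +0.036, and the rib points to about 222–227°. I'll close the jaws and travel to above the spot behind the rib.

```bash
for i in 1 2 3; do python3 -m handwheel '{"delta_pos":[[0.5,-0.43,0],[0.5,-0.43,0],[0.5,-0.43,0],[0.5,-0.43,0],[0.5,-0.43,0],[0.5,-0.43,0],[0.5,-0.43,0],[0.5,-0.43,0]],"twist":[[0,0,0],[0,0,0],[0,0,0],[0,0,0],[0,0,0],[0,0,0],[0,0,0],[0,0,0]],"jaw":[-1,-1,-1,-1,-1,-1,-1,-1]}' 40; done
for i in 1 2 3; do python3 -m handwheel '{"delta_pos":[[0,0,0],[0,0,0],[0,0,0],[0,0,0],[0,0,0],[0,0,0],[0,0,0],[0,0,0]],"twist":[[0,0,-1],[0,0,-1],[0,0,-1],[0,0,-1],[0,0,-1],[0,0,-1],[0,0,-1],[0,0,-1]],"jaw":[-1,-1,-1,-1,-1,-1,-1,-1]}'; done
python3 - <<'E'
from h import *
d=snap('wrist','w1.png'); s=readout.observe()
print(s['t'],s['position'].__repr__(),s['orientation'],s['joint_pos'],s['grip_width'],s['force'])
print('cam',(-d['R'].T@d['t']).round())
E
```

```text
t: 0.77
position: [385.8, -469.8, 239.0]
orientation: [-3.141, 0.0, 0.42]
force: [0.1, -0.6, -0.1]
grip_width: 0.0
grasp_force: 0.0
t: 1.43
position: [475.7, -279.1, 239.1]
orientation: [-3.141, 0.0, 0.42]
force: [0.9, 0.7, -0.7]
grip_width: 0.001
grasp_force: 0.0
t: 2.1
position: [565.8, -88.2, 239.0]
orientation: [-3.141, 0.001, 0.42]
force: [-0.2, 0.1, 0.6]
grip_width: -0.0
grasp_force: 0.0
t: 2.77
position: [565.3, -89.4, 239.0]
orientation: [-3.141, 0.0, 0.982]
force: [0.3, -0.4, -0.5]
grip_width: 0.0
grasp_force: 0.0
t: 3.43
position: [565.3, -89.5, 239.0]
orientation: [-3.141, -0.0, 1.54]
force: [-0.6, -0.0, 0.3]
grip_width: 0.002
grasp_force: 0.0
t: 4.1
position: [565.3, -89.5, 239.0]
orientation: [-3.141, -0.0, 2.099]
force: [0.3, -0.0, -0.2]
grip_width: 0.003
grasp_force: 0.0
4.15 array([565.30953192, -89.62245983, 238.90300359]) [-3.14090869e+00 -3.64350618e-04  2.10335549e+00] [ 0.42070181  0.45954638 -0.51112387  1.9319387   0.29963313  0.82571932
  0.28084206] 0.000970896311288258 [ 0.12807391 -0.57727807 -1.8053272 ]
cam [525. -19. 373.]
```

View pics/w1.png

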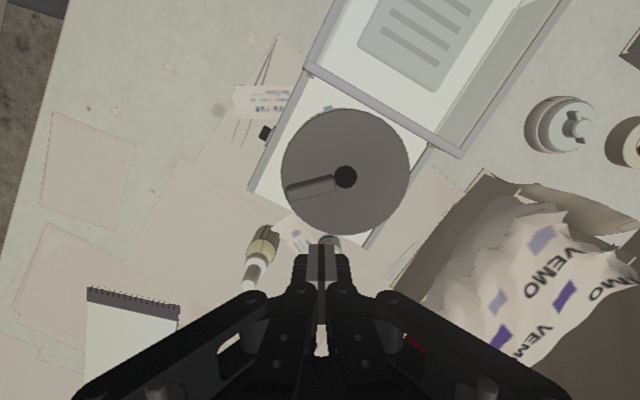

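The wrist view shows the hub at (345,177), the cover disc centred at about (345,172), and the rib running to about (288,191). The fingers are shut at about (322,265).

```bash
python3 - <<'E'
from h import *
d=dict(np.load('pics/w1.npz'))
g=cv2.cvtColor(d['img'],cv2.COLOR_RGB2GRAY)
roi=g[100:245,270:420]; m=cv2.inRange(roi,0,125); m=cv2.morphologyEx(m,cv2.MORPH_OPEN,np.ones((9,9)))
c=max(cv2.findContours(m,0,1)[0],key=cv2.contourArea); print(cv2.fitEllipse(c+[270,100]))
h=cv2.inRange(roi,0,45); k=cv2.connectedComponentsWithStats(h)
for st,q in zip(k[2][1:],k[3][1:]):
    if st[4]>30: print('dark',st,q+[270,100])
print('hub',plane(d,(345,177),133), 'ellipse', plane(d,np.array(cv2.fitEllipse(c+[270,100])[0]),131))
for p in((288,187),(338,174)): print('rib top edge, z147',plane(d,p,147))
for p in((288,193),(338,187)): print('rib other edge z131',plane(d,p,131))
T=dict(np.load('pics/top0.npz'))
H=tri(d,(345,177),T,(370,200.8)); print('tri hub',H)
cv2.imwrite('pics/w1c.png',cv2.resize(d['img'][95:275,255:435],None,fx=3.3,fy=3.3,interpolation=3)[:,:,::-1])
E
```

```text
((344.4600830078125, 172.97499084472656), (124.98493194580078, 131.79022216796875), 27.47622299194336)
dark [ 64  66  23  22 374] [344.98930481 176.47593583]
hub [571.83945895 -59.58650921 133.        ] ellipse [570.01145202 -57.20395353 131.        ]
rib top edge, z147 [534.18949624 -87.06805881 147.        ]
rib top edge, z147 [563.08411567 -57.91105692 147.        ]
rib other edge z131 [537.38132751 -96.6272426  131.        ]
rib other edge z131 [571.68373343 -70.39077219 131.        ]
tri hub (array([570.81526875, -58.95739577, 135.28387091]), np.float64(1.2152378233951553))
```

View pics/w1c.png

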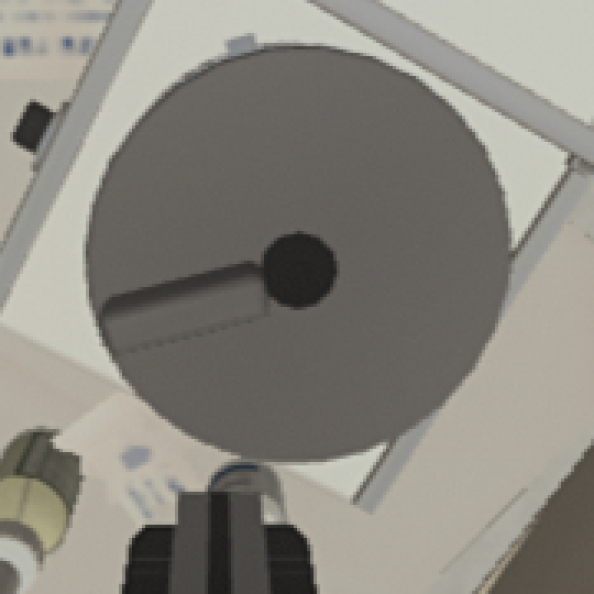

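The axis is confirmed at about (571,-59) and the rib at about 225°. I'll align the yaw to 135°, move behind the rib and come down to just above the face.

```bash
python3 -m handwheel '{"delta_pos":[[0,0,0],[0,0,0],[0,0,0],[0,0,0],[-0.06,-0.11,0.3],[0,0,0.65],[0,0,0.65],[0,0,0.6]],"twist":[[0,0,-0.9],[0,0,-0.9],[0,0,-0.9],[0,0,-0.9],[0,0,0],[0,0,0],[0,0,0],[0,0,0]],"jaw":[-1,-1,-1,-1,-1,-1,-1,-1]}'
python3 -m handwheel '{"delta_pos":[[0,0,0],[0,0,0],[0,0,0.1],[0,0,0.1],[0,0,0.1]],"twist":[[0,0,0],[0,0,0],[0,0,0],[0,0,0],[0,0,0]],"jaw":[-1,-1,-1,-1,-1]}'
python3 -m handwheel '{"delta_pos":[[0,0,0.1],[0,0,0.1],[0,0,0]],"twist":[[0,0,0],[0,0,0],[0,0,0]],"jaw":[-1,-1,-1]}'
```

```text
t: 4.82
position: [563.4, -95.0, 149.3]
orientation: [-3.141, -0.0, 2.342]
force: [0.7, 0.2, -0.7]
grip_width: 0.0
grasp_force: 0.0
t: 5.23
position: [564.7, -94.4, 140.1]
orientation: [3.14, 0.002, 2.346]
force: [-0.8, 0.6, 0.1]
grip_width: 0.005
grasp_force: 0.0
t: 5.48
position: [564.6, -94.4, 131.4]
orientation: [3.141, 0.001, 2.346]
force: [0.5, -0.3, 6.5]
grip_width: 0.003
grasp_force: 3.3
```

The face is contacted, with 6.5 N at about 7.6 mm. I'll press on to the stop.

```bash
python3 -m handwheel '{"delta_pos":[[0,0,0.05],[0,0,0.05],[0,0,0.05],[0,0,0.04],[0,0,0]],"twist":[[0,0,0],[0,0,0],[0,0,0],[0,0,0],[0,0,0]],"jaw":[-1,-1,-1,-1,-1]}'
python3 -c "
from rig import readout
s=readout.observe();print(s['position'],s['force'])"
```

```text
t: 5.9
position: [564.7, -94.4, 124.4]
orientation: [3.141, 0.002, 2.346]
force: [-2.3, -0.7, 9.4]
grip_width: 0.0
grasp_force: 5.1
[564.74655554 -94.41461291 124.4292703 ] [-2.29061011 -0.69059902  9.41708917]
```

```bash
python3 -m handwheel '{"delta_pos":[[0.026,-0.018,0.01],[0.026,-0.018,0.01],[0.026,-0.018,0.01],[0.026,-0.018,0],[0.026,-0.018,0],[0.026,-0.018,0],[0.026,-0.018,0],[0.026,-0.018,0]],"twist":[[0,0,0.5],[0,0,0.5],[0,0,0.5],[0,0,0.5],[0,0,0.5],[0,0,0.5],[0,0,0.5],[0,0,0.5]],"jaw":[-1,-1,-1,-1,-1,-1,-1,-1]}'
python3 -m handwheel '{"delta_pos":[[0.026,-0.018,0],[0.026,-0.018,0],[0.026,-0.018,0],[0.026,-0.018,0],[0.026,-0.018,0],[0.026,-0.018,0],[0.026,-0.018,0],[0.026,-0.018,0]],"twist":[[0,0,0.5],[0,0,0.5],[0,0,0.5],[0,0,0.5],[0,0,0.5],[0,0,0.5],[0,0,0.5],[0,0,0.5]],"jaw":[-1,-1,-1,-1,-1,-1,-1,-1]}'
python3 - <<'E'
from h import *
s=readout.observe();p=s['position'];y=s['orientation'][2];q=np.array([571,-59])-p[:2]
print(p,y,s['force'],s['ft_torque'],'axis in tool',np.cos(y)*q[0]+np.sin(y)*q[1],np.sin(y)*q[0]-np.cos(y)*q[1],s['joint_pos'])
d=snap('top','t2.png'); c=cv2.resize(d['img'][150:250,320:420],None,fx=4,fy=4,interpolation=3)[:,:,::-1]
d=snap('side','s2.png'); c2=cv2.resize(d['img'][130:230,280:380],None,fx=4,fy=4,interpolation=3)[:,:,::-1]
cv2.imwrite('pics/m2.png',np.hstack([c,c2]))
E
```

```text
t: 6.57
position: [555.9, -91.3, 124.0]
orientation: [3.139, 0.002, 2.065]
force: [-0.8, -0.8, 14.4]
grip_width: 0.002
grasp_force: 6.7
t: 7.23
position: [548.0, -85.6, 124.0]
orientation: [3.137, 0.001, 1.786]
force: [0.9, -0.7, 11.7]
grip_width: 0.003
grasp_force: 6.3
[547.95132751 -85.59140041 124.00933451] 1.7861590174063129 [ 0.93350695 -0.7224392  11.71532889] [-0.12296238 -0.17283955  0.03302894] axis in tool 21.05156941390042 28.198852890638687 [ 0.27001107  0.57255665 -0.31260099  2.07999868  0.33572002  0.53171155
 -0.07128241]
```

View pics/m2.png

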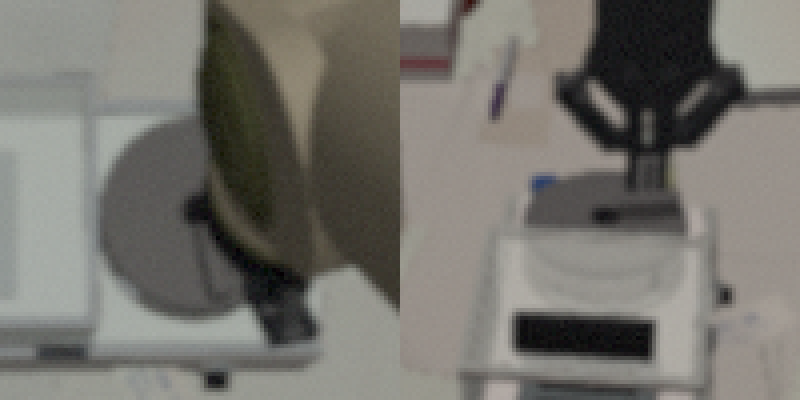

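The cover is turning. In the side half of the crop the rib is now nearly horizontal, pointing at the robot, with the fingers behind it. I continue the arc.

```bash
for i in 1 2 3; do python3 -m handwheel '{"delta_pos":[[0.026,-0.018,0],[0.026,-0.018,0],[0.026,-0.018,0],[0.026,-0.018,0],[0.026,-0.018,0],[0.026,-0.018,0],[0.026,-0.018,0],[0.026,-0.018,0]],"twist":[[0,0,0.5],[0,0,0.5],[0,0,0.5],[0,0,0.5],[0,0,0.5],[0,0,0.5],[0,0,0.5],[0,0,0.5]],"jaw":[-1,-1,-1,-1,-1,-1,-1,-1]}'; done
cat > st.py <<'E'
from h import *
s=readout.observe();p=s['position'];y=s['orientation'][2];q=np.array([571,-59])-p[:2]
print(s['t'],p,'yaw',y,'F',s['force'],'axis in tool',np.cos(y)*q[0]+np.sin(y)*q[1],np.sin(y)*q[0]-np.cos(y)*q[1])
print('F tool xy',np.cos(y)*s['force'][0]+np.sin(y)*s['force'][1],np.sin(y)*s['force'][0]-np.cos(y)*s['force'][1])
E
python3 st.py
```

```text
t: 8.0
position: [541.9, -77.9, 124.0]
orientation: [3.136, -0.0, 1.507]
force: [2.2, -1.0, 11.7]
grip_width: -0.003
grasp_force: 5.8
t: 8.67
position: [538.2, -68.8, 124.0]
orientation: [3.136, -0.002, 1.228]
force: [3.4, -0.9, 11.0]
grip_width: 0.003
grasp_force: 5.4
t: 9.33
position: [536.8, -59.7, 124.0]
orientation: [3.136, -0.003, 0.948]
force: [2.6, -6.3, 10.8]
grip_width: -0.001
grasp_force: 5.7
9.3333 [536.76104804 -59.71110105 124.01414403] yaw 0.9477314304940927 F [ 2.63506567 -6.34330492 10.83442139] axis in tool 20.556829604987062 27.390294857978926
F tool xy -3.6137271016210506 5.841409492680502
```

```bash
python3 -m handwheel '{"delta_pos":[[0.026,-0.018,0],[0.026,-0.018,0],[0.026,-0.018,0],[0,0,0]],"twist":[[0,0,0.5],[0,0,0.5],[0,0,0.5],[0,0,0]],"jaw":[-1,-1,-1,-1]}'; python3 st.py
python3 -m handwheel '{"delta_pos":[[0.026,-0.018,0],[0.026,-0.018,0],[0.026,-0.018,0],[0,0,0]],"twist":[[0,0,0.5],[0,0,0.5],[0,0,0.5],[0,0,0]],"jaw":[-1,-1,-1,-1]}'; python3 st.py
python3 - <<'E'
from h import *
d=snap('wrist','w3.png')
cv2.imwrite('pics/w3c.png',cv2.resize(d['img'][60:300,180:480],None,fx=2,fy=2,interpolation=3)[:,:,::-1])
E
```

```text
t: 9.67
position: [535.9, -57.7, 124.0]
orientation: [3.136, -0.001, 0.841]
force: [1.0, -10.6, 12.9]
grip_width: 0.002
grasp_force: 11.9
9.6667 [535.89220088 -57.69112674 123.97105706] yaw 0.8410051362070463 F [  1.0103136  -10.57021229  12.8954003 ] axis in tool 22.43134083288829 27.038965527787248
F tool xy -7.204533098003009 7.800309234938576
t: 10.0
position: [534.7, -56.9, 123.9]
orientation: [3.137, 0.003, 0.733]
force: [-3.2, -19.3, 17.8]
grip_width: -0.002
grasp_force: 18.0
10.0 [534.72527993 -56.9250692  123.91375448] yaw 0.7334024489594948 F [ -3.20911032 -19.28431036  17.82309191] axis in tool 25.55956842931597 25.82380908914131
F tool xy -15.292991863340042 12.178153188484453
```

View pics/w3c.png

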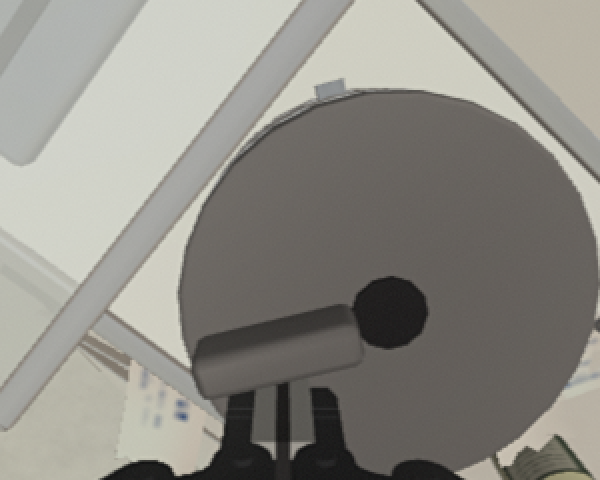

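The wrist view shows the fingers flat behind the rib, and the tangential force is now rising with no motion, so the cover is at its stop. I'll ease the side load, then let the cover rise slowly.

```bash
python3 -m handwheel '{"delta_pos":[[-0.04,0.03,0],[-0.04,0.03,0],[0,0,0]],"twist":[[0,0,0],[0,0,0],[0,0,0]],"jaw":[-1,-1,-1]}'; python3 st.py
python3 -m handwheel '{"delta_pos":[[0,0,-0.05],[0,0,-0.05],[0,0,-0.05],[0,0,-0.05],[0,0,0]],"twist":[[0,0,0],[0,0,0],[0,0,0],[0,0,0],[0,0,0]],"jaw":[-1,-1,-1,-1,-1]}'; python3 st.py
```

```text
t: 10.3
position: [534.7, -57.4, 123.9]
orientation: [3.139, -0.0, 0.738]
force: [-2.4, -8.0, 16.5]
grip_width: -0.001
grasp_force: 13.8
10.3 [534.70520911 -57.40117404 123.9073186 ] yaw 0.7383540464423759 F [-2.39801767 -7.95981187 16.49846292] axis in tool 25.76668303687026 25.611445405330603
F tool xy -7.131042310104032 4.272859625737831
t: 10.72
position: [534.3, -57.3, 131.1]
orientation: [3.139, 0.001, 0.739]
force: [0.0, -8.5, 4.1]
grip_width: 0.002
grasp_force: 4.0
10.7167 [534.26229405 -57.30546124 131.14837873] yaw 0.738571467368361 F [ 0.04461886 -8.47087066  4.13056066] axis in tool 26.02418216080059 25.986004754126835
F tool xy -5.669871150746554 6.293663621097545
```

```bash
python3 -m handwheel '{"delta_pos":[[0,0,-0.06],[-0.05,0,-0.06],[-0.05,0,-0.2],[0,0,-0.5],[0,0,-0.6],[0,0,-0.6],[0,0,-0.6],[0,0,0]],"twist":[[0,0,0],[0,0,0],[0,0,0],[0,0,0],[0,0,0],[0,0,0],[0,0,0],[0,0,0]],"jaw":[-1,-1,-1,-1,-1,-1,-1,-1]}'
for i in 1 2; do python3 -m handwheel '{"delta_pos":[[0,0,0],[0,0,0],[0,0,0],[0,0,0],[0,0,0],[0,0,0]],"twist":[[0,0,-1],[0,0,-1],[0,0,-1],[0,0,-1],[0,0,-1],[0,0,-1]],"jaw":[-1,-1,-1,-1,-1,-1]}'; done
python3 -m handwheel '{"delta_pos":[[0.6,0,0],[0.6,0,0],[0.6,0,0],[0.6,0,0],[0.6,0,0],[0.6,0,0],[0.6,0,0],[0.6,0,0]],"twist":[[0,0,-0.4],[0,0,0],[0,0,0],[0,0,0],[0,0,0],[0,0,0],[0,0,0],[0,0,0]],"jaw":[-1,-1,-1,-1,-1,-1,-1,-1]}'
python3 st.py
python3 - <<'E'
from h import *
d=snap('top','t4.png'); c=cv2.resize(d['img'][150:250,320:420],None,fx=4,fy=4,interpolation=3)[:,:,::-1]
d=snap('side','s4.png'); c2=cv2.resize(d['img'][130:230,280:380],None,fx=4,fy=4,interpolation=3)[:,:,::-1]
cv2.imwrite('pics/m4.png',np.hstack([c,c2]))
E
```

```text
t: 11.38
position: [533.0, -57.6, 240.0]
orientation: [3.137, -0.005, 0.741]
force: [1.0, -0.2, 0.1]
grip_width: -0.001
grasp_force: 0.0
t: 11.88
position: [531.0, -57.4, 235.4]
orientation: [3.141, -0.0, 1.164]
force: [0.8, -0.3, 0.1]
grip_width: 0.002
grasp_force: 0.0
t: 12.38
position: [530.9, -57.5, 235.4]
orientation: [3.141, -0.0, 1.583]
force: [-0.2, -0.1, -0.9]
grip_width: -0.001
grasp_force: 0.0
t: 13.05
position: [524.5, 135.5, 235.4]
orientation: [3.141, -0.0, 1.607]
force: [0.8, -0.0, -0.1]
grip_width: -0.003
grasp_force: 0.0
13.05 [524.50231626 135.51534041 235.41798749] yaw 1.6069983287581033 F [ 0.80081053 -0.03431821 -0.07807698] axis in tool -196.07083146761502 39.426910800889544
F tool xy -0.06328033133077295 0.7990437059376518
```

View pics/m4.png

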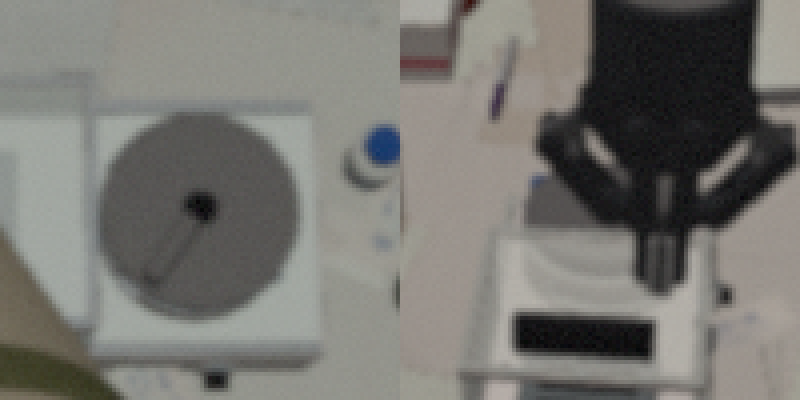

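In the top crop the rib now runs from (370,201.8) to (358,219.5), about 146°. The gripper hides the cover in the side view, so I step aside to check the face height by triangulation.

```bash
python3 -m handwheel '{"delta_pos":[[0,-0.5,0],[0,-0.5,0],[0,-0.5,0],[0,-0.5,0],[0,0,0]],"twist":[[0,0,0],[0,0,0],[0,0,0],[0,0,0],[0,0,0]],"jaw":[-1,-1,-1,-1,-1]}'
python3 - <<'E'
from h import *
T=snap('top','t5.png');S=snap('side','s5.png')
def hub(d,box,thr):
    x0,y0,x1,y1=box; g=cv2.cvtColor(d['img'],cv2.COLOR_RGB2GRAY)[y0:y1,x0:x1]
    k=cv2.connectedComponentsWithStats(cv2.inRange(g,0,thr)); i=1+k[2][1:,4].argmax(); return k[3][i]+[x0,y0],k[2][i]
T0=dict(np.load('pics/top0.npz'));S0=dict(np.load('pics/side0.npz'))
for t,s in((T0,S0),(T,S)):
    a,na=hub(t,(362,193,379,210),45);b,nb=hub(s,(322,170,338,192),60); print(a,na,b,nb,tri(t,a,s,b))
r=plane(T,(358,219.5),131)-plane(T,(370,201.5),125); print('rib',r,np.degrees(np.arctan2(r[1],r[0]))%360)
c=cv2.resize(S['img'][140:260,280:400],None,fx=4,fy=4,interpolation=3)[:,:,::-1]
c2=cv2.resize(T['img'][150:270,270:390],None,fx=2.5,fy=2.5,interpolation=3)[:,:,::-1]
o=np.zeros((480,780,3),np.uint8);o[:,:480]=c;o[:300,480:]=c2;cv2.imwrite('pics/m5.png',o)
E
```

```text
t: 13.57
position: [441.1, 130.3, 235.2]
orientation: [-3.139, 0.001, 1.608]
force: [-0.8, -0.1, 1.0]
grip_width: 0.001
grasp_force: 0.0
[370.08 200.88] [ 5  4  8  9 50] [332.43478261 178.02173913] [ 6  4 10  8 46] (array([568.82856655, -58.69342675, 136.40446916]), np.float64(1.9269948023903174))
[370.05128205 201.41025641] [ 4  5  8  8 39] [332.14705882 182.05882353] [ 6  9 10  7 34] (array([570.09933223, -59.97818142, 122.44562515]), np.float64(3.2029668349588105))
rib [-41.40191961  26.04606564   6.        ] 147.82588499270034
```

View pics/m5.png

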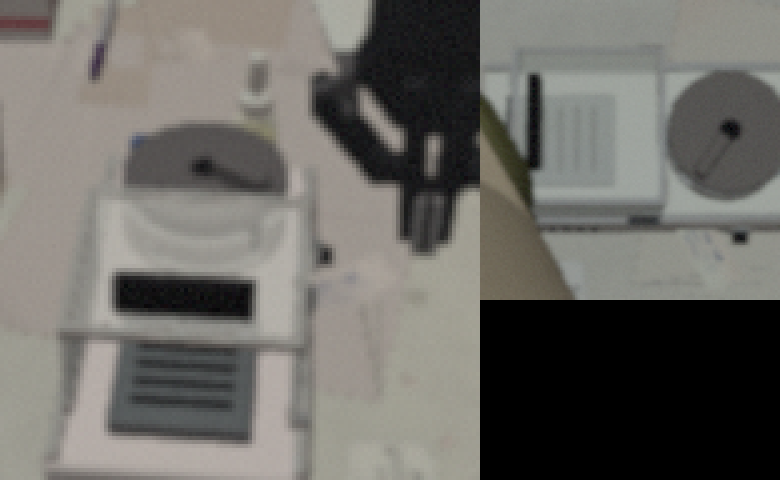

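The hub height has clearly dropped, but the dark-blob reading is too coarse to tell 123 mm (locked) from 118.5 mm (not locked). I compare the cover's far rim row in the side views with predicted rows.

```bash
python3 - <<'E'
from h import *
f={k:dict(np.load('pics/'+k+'.npz')) for k in('side0','s5','s2')}
for z in(131,123,118.5,116): print(z,'far rim',proj(f['side0'],(571,-114,z)),'hub',proj(f['side0'],(571,-59,z+2)))
def edge(g,u,r0,r1):
    c=g[r0:r1,u-2:u+3].astype(float).mean(1); d=np.diff(c); i=d.argmin(); 
    a,b,e=d[i-1],d[i],d[i+1]; return r0+i+.5+.5*(a-e)/(a-2*b+e)
for k,d in f.items():
    g=cv2.cvtColor(d['img'],cv2.COLOR_RGB2GRAY); print(k,[round(edge(g,u,162,182),2) for u in(324,327,330,333,336)])
for k in('side0','s5'):
    g=cv2.cvtColor(f[k]['img'],cv2.COLOR_RGB2GRAY).astype(float)[170:190,325:338]; w=np.clip(80-g,0,None); w[:, 10:]=0
    print(k,'hub centroid',(w.sum(1)@np.arange(20))/w.sum()+170)
E
```

```text
131 far rim [333.36568655 167.56809237] hub [331.24640095 178.83707131]
123 far rim [333.3117759  169.97893313] hub [331.20138163 181.29515245]
118.5 far rim [333.28169213 171.32425474] hub [331.17626841 182.66634817]
116 far rim [333.26505319 172.06833492] hub [331.16238136 183.42458908]
side0 [np.float64(168.61), np.float64(168.25), np.float64(168.0), np.float64(168.15), np.float64(168.38)]
s5 [np.float64(171.01), np.float64(170.42), np.float64(170.38), np.float64(170.35), np.float64(170.56)]
s2 [np.float64(173.32), np.float64(172.55), np.float64(172.33), np.float64(172.38), np.float64(172.45)]
side0 hub centroid 178.38302752293578
s5 hub centroid 181.57071129707114
```

The rim rose from the pressed row 172.4 to 170.4. That is 2.3 px below the start, against 2.4 px predicted for 8 mm, so the cover is locked. Next I position behind the guard bar and push along the unit's -y.

```bash
python3 -m handwheel '{"delta_pos":[[0,0.5,0],[0,0.6,0],[0,0.6,0],[0,0.6,0],[0,0.5,0],[0,0.25,0],[0,0,0]],"twist":[[0,0,0],[0,0,0],[0,0,0],[0,0,0],[0,0,0],[0,0,0],[0,0,0]],"jaw":[-1,-1,-1,-1,-1,-1,-1]}'
python3 -m handwheel '{"delta_pos":[[0,0,0.4],[0,0,0.5],[0,0,0.5],[0,0,0.4],[0,0,0],[-0.1,0,0],[-0.1,0,0],[0,0,0]],"twist":[[0,0,0],[0,0,0],[0,0,0],[0,0,0],[0,0,0],[0,0,0],[0,0,0],[0,0,0]],"jaw":[-1,-1,-1,-1,-1,-1,-1,-1]}'; python3 st.py
python3 -m handwheel '{"delta_pos":[[-0.1,0,0],[-0.1,0,0],[-0.1,0,0],[-0.1,0,0],[-0.1,0,0]],"twist":[[0,0,0],[0,0,0],[0,0,0],[0,0,0],[0,0,0]],"jaw":[-1,-1,-1,-1,-1]}'; python3 st.py
```

```text
t: 14.25
position: [569.3, 135.4, 234.8]
orientation: [3.141, -0.0, 1.605]
force: [-0.5, 0.1, 0.0]
grip_width: -0.001
grasp_force: 0.0
t: 14.92
position: [567.6, 126.5, 164.4]
orientation: [3.14, 0.0, 1.605]
force: [-0.3, -0.0, -0.9]
grip_width: -0.004
grasp_force: 0.0
14.9167 [567.56301355 126.5327917  164.43872083] yaw 1.6054714969593666 F [-0.30388715 -0.04646659 -0.87158529] axis in tool -185.5404177910552 -2.997171587075122
F tool xy -0.0359034280348859 -0.30531539041433026
t: 15.33
position: [568.1, 107.4, 163.5]
orientation: [3.141, -0.0, 1.607]
force: [1.1, 1.7, 1.1]
grip_width: 0.0
grasp_force: 0.8
15.3333 [568.07785504 107.37005865 163.49260449] yaw 1.6065886043225062 F [1.13328109 1.7196484  1.10778247] axis in tool -166.3680706444689 -3.033218568107451
F tool xy 1.6779929611301296 1.1940922418589484
```

```bash
python3 -m handwheel '{"delta_pos":[[-0.2,0,0],[-0.2,0,0],[-0.2,0,0],[-0.2,0,0],[-0.2,0,0],[-0.2,0,0],[-0.2,0,0],[-0.2,0,0]],"twist":[[0,0,0],[0,0,0],[0,0,0],[0,0,0],[0,0,0],[0,0,0],[0,0,0],[0,0,0]],"jaw":[-1,-1,-1,-1,-1,-1,-1,-1]}'; python3 -m handwheel '{"delta_pos":[[-0.15,0,0],[-0.15,0,0],[-0.15,0,0],[-0.15,0,0],[-0.1,0,0],[-0.1,0,0],[-0.1,0,0],[0,0,0]],"twist":[[0,0,0],[0,0,0],[0,0,0],[0,0,0],[0,0,0],[0,0,0],[0,0,0],[0,0,0]],"jaw":[-1,-1,-1,-1,-1,-1,-1,-1]}'; python3 st.py
```

```text
t: 16.0
position: [570.1, 42.8, 163.2]
orientation: [-3.141, 0.0, 1.606]
force: [0.1, 2.9, 1.2]
grip_width: -0.002
grasp_force: 0.9
t: 16.67
position: [571.4, 7.1, 163.2]
orientation: [-3.141, 0.0, 1.607]
force: [-0.3, 0.2, 1.1]
grip_width: 0.001
grasp_force: 0.0
16.6667 [571.36655076   7.13764581 163.16278628] yaw 1.6065774732168698 F [-0.34459213  0.2405217   1.10322551] axis in tool -66.0821998239855 -2.732291999312722
F tool xy 0.2526950215710141 -0.33576725886663433
```

```bash
python3 -m handwheel '{"delta_pos":[[-0.1,0,0],[-0.1,0,0],[-0.1,0,0],[-0.1,0,0],[-0.1,0,0]],"twist":[[0,0,0],[0,0,0],[0,0,0],[0,0,0],[0,0,0]],"jaw":[-1,-1,-1,-1,-1]}'; python3 st.py;  python3 -m handwheel '{"delta_pos":[[-0.05,0,0],[-0.05,0,0],[-0.05,0,0],[-0.05,0,0],[-0.05,0,0],[-0.05,0,0]],"twist":[[0,0,0],[0,0,0],[0,0,0],[0,0,0],[0,0,0],[0,0,0]],"jaw":[-1,-1,-1,-1,-1,-1]}'; python3 st.py
```

```text
t: 17.08
position: [571.8, 0.3, 163.5]
orientation: [3.141, -0.014, 1.616]
force: [-7.4, 53.1, 1.3]
grip_width: 0.003
grasp_force: 26.4
17.0833 [5.71770785e+02 3.19975518e-01 1.63472534e+02] yaw 1.6155068602415856 F [-7.38167309 53.07782314  1.26446887] axis in tool -59.226243408366244 -3.4213588853734116
F tool xy 53.35470844178529 -5.001949020782927
t: 17.58
position: [571.8, -0.2, 163.7]
orientation: [3.14, -0.024, 1.625]
force: [-10.9, 80.5, 1.0]
grip_width: -0.0
grasp_force: 40.3
17.5833 [ 5.71807043e+02 -2.36432712e-01  1.63660935e+02] yaw 1.625217636236391 F [-10.85637571  80.49754008   1.0018493 ] axis in tool -58.63267070748095 -4.0022598787041614
F tool xy 80.96889215332213 -6.461683677751042
```

The push is blocked hard at TCP y≈0. That could be the end stop, so I back off at once and look.

```bash
python3 -m handwheel '{"delta_pos":[[0.25,0,0],[0.25,0,0],[0.1,0,0],[0.1,0,0],[0,0,-0.5],[0,0,-0.5],[0,0,-0.5],[0,0,-0.5]],"twist":[[0,0,0],[0,0,0],[0,0,0],[0,0,0],[0,0,0],[0,0,0],[0,0,0],[0,0,0]],"jaw":[-1,-1,-1,-1,-1,-1,-1,-1]}'
for i in 1; do python3 -m handwheel '{"delta_pos":[[0.3,-0.5,0],[0.3,-0.6,0],[0.3,-0.6,0],[0.3,-0.6,0],[0.3,-0.6,0],[0.3,-0.6,0],[0,0,0]],"twist":[[0,0,0],[0,0,0],[0,0,0],[0,0,0],[0,0,0],[0,0,0],[0,0,0]],"jaw":[-1,-1,-1,-1,-1,-1,-1]}';done
python3 - <<'E'
from h import *
T=snap('top','t6.png');S=snap('side','s6.png')
c=cv2.resize(S['img'][140:260,280:380],None,fx=4,fy=4,interpolation=3)[:,:,::-1]
c2=cv2.resize(T['img'][160:260,265:415],None,fx=2.65,fy=2.65,interpolation=3)[:,:,::-1]
o=np.zeros((480,800,3),np.uint8);o[:,:400]=c;o[:c2.shape[0],400:400+c2.shape[1]]=c2;cv2.imwrite('pics/m6.png',o)
E
```

```text
t: 18.25
position: [571.6, 1.6, 244.0]
orientation: [-3.141, 0.001, 1.604]
force: [0.2, -0.5, 0.3]
grip_width: 0.0
grasp_force: 0.0
t: 18.83
position: [425.0, 70.3, 243.3]
orientation: [-3.139, 0.001, 1.607]
force: [-0.4, -0.8, 1.0]
grip_width: -0.001
grasp_force: 0.0
```

View pics/m6.png

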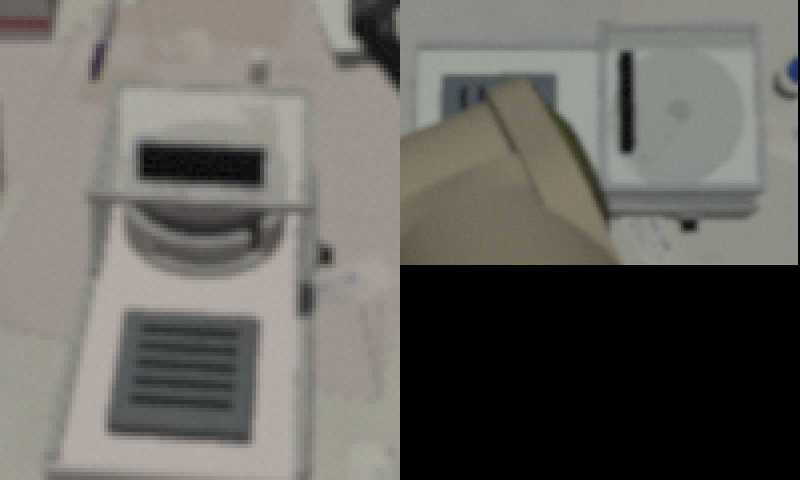

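The view shows the guard over the cover and reaching the unit's -y end, with the latch uncovered behind its trailing edge at side pixel ≈(356,214). My viewing budget is used up, in fact one over, so the remaining checks are numeric: bar travel and the latch against the trailing edge.

```bash
python3 - <<'E'
from h import *
L=lambda k:dict(np.load('pics/'+k+'.npz'))
T0,S0,T6,S6,S5=L('top0'),L('side0'),L('t6'),L('s6'),L('s5')
def bar(d,box,thr=50):
    x0,y0,x1,y1=box; g=cv2.cvtColor(d['img'],cv2.COLOR_RGB2GRAY)[y0:y1,x0:x1]
    k=cv2.connectedComponentsWithStats(cv2.inRange(g,0,thr)); i=1+k[2][1:,4].argmax(); return k[3][i]+[x0,y0],k[2][i]
a0,_=bar(T0,(275,170,310,230));a6,st=bar(T6,(340,170,362,222)); print(a0,a6,st)
print('bar top view',plane(T0,a0,170),plane(T6,a6,170))
b0,_=bar(S0,(300,200,350,225),60);b6,st=bar(S6,(305,170,352,190),60);print(b0,b6,st)
print('bar side view',plane(S0,b0,165),plane(S6,b6,165))
s=lambda x,y:(x/4+280-.4,y/4+140-.4)
print('trailing edge side, z150',plane(S6,s(90,197),150),plane(S6,s(312,208),150))
print('latch dark in side',plane(S6,s(305,297),80),[plane(S6,s(305,y),80).round(1) for y in(282,313)])
t=lambda x,y:((x)/2.65+265-.3,(y)/2.65+160-.3)
print('leading/trailing edge top z150',plane(T6,t(762-400,100),150),plane(T6,t(603-400,100),150))
print('unit -y end',plane(T0,(400-1.2,235),75))
g=[cv2.cvtColor(d['img'],cv2.COLOR_RGB2GRAY)[205:225,350:362] for d in(S5,S6)]
print(g[0][::2]);print(g[1][::2])
E
```

```text
[291.25949367 199.28481013] [350.09756098 198.42276423] [  8  10   5  37 123]
bar top view [561.21349265 107.41801738 170.        ] [566.39891884 -14.08320265 170.        ]
[325.44407895 213.64473684] [329.57377049 180.70901639] [ 10   6  31  10 244]
bar side view [565.88384427 114.23672734 165.        ] [570.11540974  -7.44015788 165.        ]
trailing edge side, z150 [635.32981283  13.93558538 150.        ] [499.81839459   8.10392523 150.        ]
latch dark in side [499.86905389  10.76870504  80.        ] [array([500.7,  -3.7,  80. ]), array([499. ,  25.9,  80. ])]
leading/trailing edge top z150 [ 576.07639689 -123.4217535   150.        ] [572.56830862   3.48105679 150.        ]
unit -y end [ 506.63994788 -129.94405391   75.        ]
[[173 176 176 173 162 148 143 139 118  90  72  66]
 [176 176 176 171 160 147 143 137 128 130 139 144]
 [176 176 172 160 148 141 143 147 148 149 149 152]
 [175 174 172 157 145 138 132 120 124 133 136 139]
 [176 176 174 164 151 140 119  95  99 125 139 143]
 [175 175 172 160 148 138 116  94 100 129 144 148]
 [177 177 173 156 142 136 116 101 114 139 149 151]
 [175 176 167 157 146 138 125 118 131 147 150 151]
 [176 176 168 155 146 137 125 122 135 148 152 151]
 [170 169 162 150 140 133 120 119 132 146 150 151]]
[[172 173 169 157 138 122 121 126 112  92  72  63]
 [173 170 169 156 134 124 117 119 118 126 139 142]
 [170 170 168 155 132 119 114 118 133 144 150 151]
 [173 172 166 150 116  85  71  86 110 131 135 137]
 [170 171 170 154 117  76  55  66  98 126 139 142]
 [172 171 167 149 111  72  55  65  97 131 142 146]
 [172 171 168 149 113  75  63  79 112 140 147 149]
 [172 172 170 158 137 121 113 115 130 145 149 149]
 [172 169 172 169 159 147 139 130 137 146 149 149]
 [171 172 171 169 157 148 133 129 134 144 149 148]]
```

The travel is 121.5 mm in both views, and the guard is now centred on the cover axis (y −124 to +5). It therefore started about 28 mm along and has reached the 150 mm stop. To test that the latch holds, I'll nudge the bar gently from its -y side.

```bash
python3 -m handwheel '{"delta_pos":[[-0.5,0.59,0],[-0.5,0.59,0],[-0.5,0.59,0],[-0.5,0.59,0],[-0.5,0.59,0],[-0.5,0.59,0],[0,0,0]],"twist":[[0,0,0],[0,0,0],[0,0,0],[0,0,0],[0,0,0],[0,0,0],[0,0,0]],"jaw":[-1,-1,-1,-1,-1,-1,-1]}' | head -2
python3 -m handwheel '{"delta_pos":[[0,0,0.5],[0,0,0.5],[0,0,0.5],[0,0,0.4],[0,0,0.1],[0,0,0]],"twist":[[0,0,0],[0,0,0],[0,0,0],[0,0,0],[0,0,0],[0,0,0]],"jaw":[-1,-1,-1,-1,-1,-1]}' | head -4
for i in 1 2 3; do python3 -m handwheel '{"delta_pos":[[0.05,0,0],[0.05,0,0],[0,0,0]],"twist":[[0,0,0],[0,0,0],[0,0,0]],"jaw":[-1,-1,-1]}' | head -4; done
```

```text
t: 19.52
position: [580.0, -50.8, 242.7]
t: 20.02
position: [574.8, -45.4, 162.0]
orientation: [-3.139, 0.0, 1.605]
force: [-0.1, 0.1, -0.5]
t: 20.27
position: [575.5, -39.8, 164.3]
orientation: [3.14, -0.0, 1.607]
force: [0.7, 0.3, -0.3]
t: 20.52
position: [574.8, -35.6, 163.7]
orientation: [3.141, -0.0, 1.607]
force: [0.9, 0.4, -0.5]
t: 20.77
position: [574.5, -31.8, 163.3]
orientation: [3.142, 0.0, 1.607]
force: [0.2, 0.1, -0.4]
```

```bash
for i in 1 2 3; do python3 -m handwheel '{"delta_pos":[[0.025,0,0],[0.025,0,0],[0,0,0]],"twist":[[0,0,0],[0,0,0],[0,0,0]],"jaw":[-1,-1,-1]}' | head -4; done
```

```text
t: 21.02
position: [574.4, -30.2, 163.3]
orientation: [-3.142, 0.0, 1.607]
force: [-0.8, -0.7, 0.5]
t: 21.27
position: [574.4, -29.1, 163.2]
orientation: [-3.141, 0.001, 1.606]
force: [0.9, -3.9, 1.2]
t: 21.52
position: [574.3, -28.8, 163.3]
orientation: [-3.141, 0.003, 1.604]
force: [1.0, -9.9, 1.6]
```

The guard holds against 9.9 N with 0.3 mm of give, so it is latched. I retreat and hand in.

```bash
python3 -m handwheel '{"delta_pos":[[-0.1,0,0],[-0.1,0,0],[0,0,-0.4],[0,0,-0.5],[0,0,-0.5],[0,0,-0.5],[0,0,0],[0,0,0]],"twist":[[0,0,0],[0,0,0],[0,0,0],[0,0,0],[0,0,0],[0,0,0],[0,0,0],[0,0,0]],"jaw":[-1,-1,-1,-1,-1,-1,-1,-1]}'
python3 -m handwheel '{"delta_pos":[[0,-0.5,0],[0,-0.6,0],[0,-0.6,0],[0,-0.6,0],[0,-0.6,0],[0,-0.4,0],[0,0,0],[0,0,0]],"twist":[[0,0,0],[0,0,0],[0,0,0],[0,0,0],[0,0,0],[0,0,0],[0,0,0],[0,0,0]],"jaw":[-1,-1,-1,-1,-1,-1,-1,-1]}'
python3 - <<'E'
from h import *
from rig import finish_job
T=snap('top','t7.png');S=snap('side','s7.png');S6=dict(np.load('pics/s6.npz'))
def bar(d,box,thr=50):
    x0,y0,x1,y1=box; g=cv2.cvtColor(d['img'],cv2.COLOR_RGB2GRAY)[y0:y1,x0:x1]
    k=cv2.connectedComponentsWithStats(cv2.inRange(g,0,thr)); i=1+k[2][1:,4].argmax(); return k[3][i]+[x0,y0]
print(bar(S6,(305,170,352,190),60),bar(S,(305,170,352,190),60))
T0=dict(np.load('pics/top0.npz'))['img']
for b in((240,175,262,195),(405,178,450,232),(205,215,272,255),(280,250,315,280)):
    x0,y0,x1,y1=b; print(b,'mean change',np.abs(T0[y0:y1,x0:x1].astype(int)-T['img'][y0:y1,x0:x1]).mean().round(1))
print(finish_job())
E
```

```text
t: 22.18
position: [575.0, -33.7, 240.1]
orientation: [3.139, -0.0, 1.607]
force: [-0.2, -0.1, -1.0]
grip_width: 0.001
grasp_force: 0.0
t: 22.85
position: [442.0, -38.8, 238.8]
orientation: [-3.141, -0.0, 1.607]
force: [0.3, 0.0, -0.4]
grip_width: 0.005
grasp_force: 0.0
[329.57377049 180.70901639] [329.56326531 181.42040816]
(240, 175, 262, 195) mean change 5.3
(405, 178, 450, 232) mean change 18.3
(205, 215, 272, 255) mean change 5.4
(280, 250, 315, 280) mean change 5.9
the job is handed in; nothing more can be done
None
```

The job is handed in at about 23 s: the cover is turned and locked at its notch height, and the guard is at its stop and held at 9.9 N when nudged back. The guard push peaked at about 81 N before I backed off, I viewed 11 pictures against the limit of 10, and three of the four bystander patches I compared in the top view were unchanged, while the one with the spray bottle and a diluent bottle differed (18 against 5–6, cause not checked).

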